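# Release and push out the dust collector's filter slide with a pin punch

## Task

The dust collector's filter needs cleaning: take the pin punch from the tool rack, press down the recessed latch button in the filter slide with its nose, and keeping the button down push the slide all the way out to its stop, where it locks. Go by feel and never lean hard on the thin latch parts. Then stand the punch back in the hole it came from and leave everything else where it is.

Things in the scene. Friction and masses are not known exactly. Their poses are not given: they have to be found in the camera images.
- pin_punch: Pin punch, steel, standing nose down in a hole of the tool rack: a hexagonal body 14 mm across flats and 60 mm long above a slender round nose 6 mm in diameter and 30 mm long with a domed tip; about 92 mm long, 85 g. Origin at the tip of the nose, z along the body to the head; x is square to one pair of flats (others every 60 degrees). In the rack its shoulder (30 mm above the tip) rests on the rack's top plate and the body stands clear above it.
- tool_rack: Fixed steel rack, 200 x 70 x 50 mm, for punches and chisels: an 8 mm top plate, its upper face 50 mm above the bench, open underneath. Origin under its centre; x runs along the row of four countersunk holes, 9 mm in diameter, at x = -69, -23, 23 and 69 mm, y = 0. The pin punch starts in one of the three holes at -69, -23 and 23 mm.
- collector: Bench dust collector, fixed: green sheet steel box 200 (x) x 300 (y) x 100 (z) mm on rubber feet, blower and motor (to 125 mm high) on its +x side. Origin under the box's centre on the bench. On its open top lies the filter slide, a flat aluminium frame that goes out to the collector's +y; on the slide stands a dark latch block, 40 x 36 mm.
- latch_nominal (a point): Point fixed to the collector (at 0, 55, 110 mm in its frame): where, with the slide home, the mouth of the vertical hole in the latch block should be, at the block's top. The slide's runners are shimmed by hand: the real mouth lies up to 2.5 mm off in x and y and up to 4 mm higher or lower. Hole 7.6 mm in diameter, its 45 degree countersink 3 mm deep (13.6 mm wide at the top).
- button_nominal (a point): Point fixed to the collector, 7 mm under the one above: where, with the slide home, the head of the sprung latch button should be (off by as much as the mouth), a flat brass disc 6.8 mm wide down in the hole, carried by the slide. It takes about 3.5 N to start and 1 N more per mm; the latch lets go only near the bottom, 5.8 mm down (9.3 N); at 6.3 mm (9.8 N) it is hard on the bottom.
- filter_slide (a joint): Travel of the filter slide along the collector's +y, latch block, hole and button with it: 0 home, 0.060 m out at its stop. Drags with about 3 N; the nose pushes it by the hole's wall. Two catches block it unless the button is down: one at home, one from 42 to 54 mm, behind which the button springs up and locks it out. Thin parts: over 25 N from the punch bends them.
- centre_punch: Another tool in the rack, not to be used: round body 18 mm in diameter, 46 mm long, with a conical nose; origin on its axis at rack depth of the pin punch's tip.
- cape_chisel: Another tool in the rack, not to be used: flat body 24 x 11 mm, 68 mm long, narrow blade; origin on its axis, at rack depth of the pin punch's tip.
- marker_tin: Tin can with red markers, 74 mm wide, 150 mm high; origin under its centre. Bystander.
- tape_measure: Tape measure, 66 x 36 x 64 mm; origin under its centre. Bystander.
- tube_offcut: Offcut of square steel tube, 40 x 40 x 140 mm, lying along its x; origin under its centre. Bystander.
- battery_pack: Cordless tool battery, 115 x 72 x 59 mm; origin under its centre. Bystander.
- steel_slug: Round steel slug, 52 mm in diameter, 55 mm high; origin under its centre. Bystander.
Mind the look-alikes: they are no part of the job. What is shaped like the pin_punch but pink is not meant.

How it is judged:
By the outcome, as a careful person would: the job done as asked, in the order asked, and still so for the second after the job is handed in, with the robot touching nothing.
It also fails if it takes over 72 s, if anything falls off the work surface, if the arm or the gripper's body presses on something with over 40 N, if the wrist force passes 120 N, or if a joint passes its speed limit or range.

## Robot

A 6-joint arm with a two-finger parallel gripper is mounted at the origin on the work surface. World frame = base frame: x ahead of the robot, y to its left, z up, the work surface at z = 0. Lengths are in m, angles in rad, forces in N, time in s.
With the tool pointing down it reaches from about 0.3 to 0.875 m from the base axis. Payload 6.4 kg.
Tool frame: the origin (TCP) lies on the centre line of the jaws, within the pads' length; the fingertips stand 11 mm ahead of it and the grasp point (between the pads) lies 8 mm behind it; x points along the fingers, y is the direction in which the jaws open and shut, and the axes are right-handed (so a half turn about x gives the same grasp; the last joint's range is limited). The gripper opens to 85 mm and grips with 20 to 120 N. Pads are 22 mm wide; open, the fingers measure 114 mm over their backs; the gripper's body (76 mm by 85 mm) begins 54 mm behind the grasp point. The pads swing forward as they close: fully open they stand 13 mm farther back than shut.
Start: joints at [1.077, 0.181, 1.607, -0, 1.354, -0.206], TCP at [0.163, 0.551, 0.242] pointing down, gripper open.
Joint ranges: [-2.99, 2.99], [-0.89, 2.07], [0.3, 2.58], [-1.14, 4.28], [0, 2.63], [-3.12, 3.12]. Speed limits (rad/s): [2.57, 2.57, 3.01, 3.14, 3.14, 3.14].

## Interface

Orientations are given as a unit quaternion [w, x, y, z].
In Python, from bench import ctrl, camera, hand_in gives the robot as it stands. The module is installed in compiled form; this text tells all that it offers.
- The arm moves only by the tool drive_tool, never from a script. Its argument "increments" is a list of rows, each a list of 7 numbers: the shift along the tool's x, y, z in m, then the turn, a rotation vector about the tool's x, y, z in degrees, then the gripper's target within -1 to 1 (fully open at 1, half-way at 0, shut at -1). In form: [[dx, dy, dz, rx, ry, rz, claw], ...]. A call has 1 to 10 rows; each row shifts and turns the commanded pose from where the row before left it, along the tool's axes as they then stand; what a row does not reach is not made up. A row lasts 1/8 s, in which the tool goes at most 62.5 mm and 10.7 degrees, less where a joint would pass 70% of its speed; a pose out of reach is approached as far as the arm can. A call is refused whole if a number of a shift passes 0.0625 or a number of a turn 10.7, either way. A call with a gripper value outside its range is refused whole. The fingers move at their own pace and stop on an object; the grip force is fixed at half the most. Time passes only in rows, so rows that do not move let the fingers close. It gives the time, the measured TCP pose, the force and the opening at its end, in the units of the state.
- ctrl.get_obs(): the state, without advancing time (a new reading comes with each control period).
- camera(name): name is "scene" or "top"; returns a dict with "img" (400x640x3 uint8, red, green, blue), "depth" (400x640 float32, m along the optical axis (not along the pixel's ray), 0 where there is no reading), "fx", "fy", "cx", "cy" (pixels), "world_from_camera" (4x4, takes a point from camera to world coordinates). Camera axes: x right, y down, z forward; pixel columns grow to the right and rows downward; lengths in m; the calibration is good to about 2 mm. A picture is of the moment at which its call begins.
- hand_in(): hands the job in, once; it reports no verdict.
The state is a dict: "time_s": time; "q": joint angles; "dq": joint speeds; "joint_efforts": joint torques, N m; "eef_pos": TCP position; "eef_rot": TCP orientation; "wrist_force": force on the tool from outside, world axes, zero at the start; "torque": the same for the moment, N m; "opening": opening from 0.0 (shut) to 1.0 (fully open).
Only numpy, scipy, OpenCV 4.12 (cv2) and the standard library are available. Lean on these libraries where they do the work, as an engineer would, in place of code of your own. Each camera call takes 0.05 s, during which the arm holds its last target.

## Working session

There is one attempt and no reset: what is moved stays moved. The work goes in short steps, Python scripts to look and compute and a tool call to move; the robot and the scene stay as the last step left them, time stands still between calls to the robot, and variables do not carry over. Pictures are saved under pics/ and viewed, and the job is handed in when it is done.

Besides the shell and the picture viewer there is one more tool, called after ">>>" as name(argument=value, ...), one argument or row to a line, values as JSON. drive_tool: Moves the arm, as the interface text tells. Its arguments: {"type":"object","properties":{"increments":{"type":"array","items":{"type":"array","items":{"type":"number"}}}},"required":["increments"]}

```bash
mkdir -p pics; ls
cat > h.py <<'E'
import numpy as np, cv2, pickle
from bench import ctrl, camera, hand_in
def snap(n,f):
    c=camera(n); cv2.imwrite(f'pics/{f}.png',cv2.cvtColor(c['img'],cv2.COLOR_RGB2BGR)); pickle.dump(c,open(f'pics/{f}.pkl','wb')); return c
def load(f): return pickle.load(open(f'pics/{f}.pkl','rb'))
def crop(f,u0,v0,u1,v1,s,out):
    im=cv2.imread(f'pics/{f}.png')[v0:v1,u0:u1]; cv2.imwrite(f'pics/{out}.png',cv2.resize(im,None,fx=s,fy=s,interpolation=cv2.INTER_CUBIC))
def pt(c,u,v,d=None):
    d=c['depth'][int(round(v)),int(round(u))] if d is None else d
    p=np.array([(u-c['cx'])/c['fx']*d,(v-c['cy'])/c['fy']*d,d,1]); return (c['world_from_camera']@p)[:3]
def atz(c,u,v,z):
    T=c['world_from_camera']; r=T[:3,:3]@np.array([(u-c['cx'])/c['fx'],(v-c['cy'])/c['fy'],1]); o=T[:3,3]; return o+r*(z-o[2])/r[2]
def proj(c,p):
    q=np.linalg.inv(c['world_from_camera'])@np.append(p,1); return q[0]/q[2]*c['fx']+c['cx'],q[1]/q[2]*c['fy']+c['cy']
np.set_printoptions(precision=4,suppress=True)
E
python3 - <<'E'
from h import *
for n in('scene','top'):
    c=snap(n,n+'0'); print(n,c['fx'],c['cx'],c['cy']); print(c['world_from_camera'])
print(ctrl.get_obs())
E
```

```text
pics
scene 389.114679914947 312.3388970012908 198.6904602351449
[[ 0.0336  0.6676 -0.7437  1.3295]
 [ 0.9994 -0.0257  0.022  -0.0071]
 [-0.0044 -0.7441 -0.6681  0.7812]
 [ 0.      0.      0.      1.    ]]
top 499.4389877111582 323.0107817704662 196.2627090521296
[[-0.0191 -0.9822  0.187   0.2123]
 [-0.9998  0.0196  0.0005  0.0047]
 [-0.0042 -0.1869 -0.9824  1.6773]
 [ 0.      0.      0.      1.    ]]
{'time_s': 0.1, 'q': array([ 1.0767,  0.1815,  1.6079,  0.    ,  1.3538, -0.2063]), 'dq': array([-0.001 , -0.0019, -0.002 , -0.0009,  0.0029,  0.0002]), 'joint_efforts': array([  0.0004, -44.5875, -35.2235,  -0.0004,   0.0043,   0.0001]), 'eef_pos': array([0.163 , 0.5509, 0.2415]), 'eef_rot': array([ 0.6996,  0.1009,  0.7   , -0.1019]), 'wrist_force': array([ 0.342 , -0.4123, -0.585 ]), 'torque': array([-0.0929, -0.0931, -0.0164]), 'opening': 0.9978341980802886}
```

View pics/scene0.png

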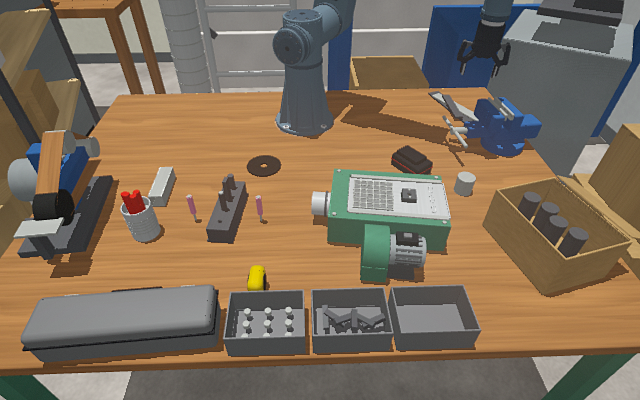

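View pics/top0.png

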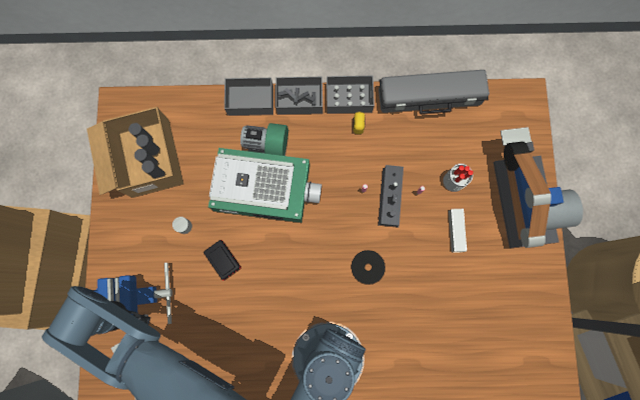

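Run:
```python
from h import *
crop('scene0',170,160,290,260,6,'c1'); crop('top0',340,150,440,240,7,'c2'); crop('top0',200,140,330,230,6,'c3'); crop('scene0',310,160,460,260,5,'c4')
```

```text
(no output)
```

View pics/c1.png

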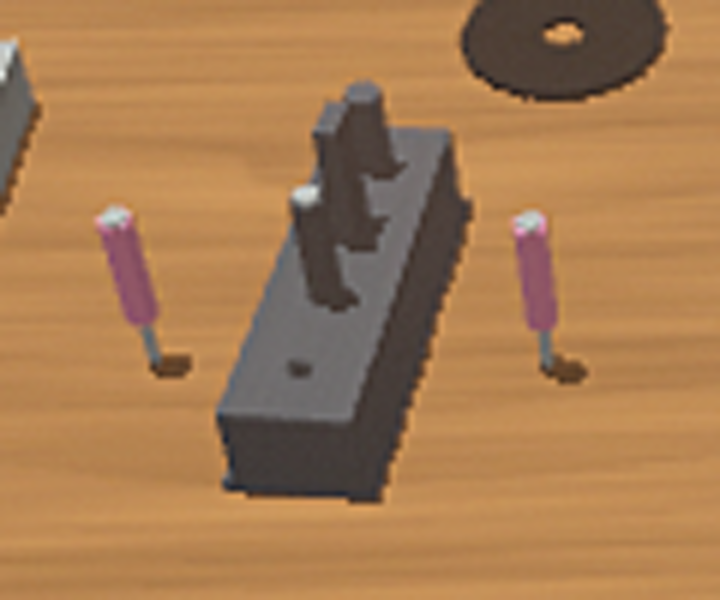

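View pics/c2.png

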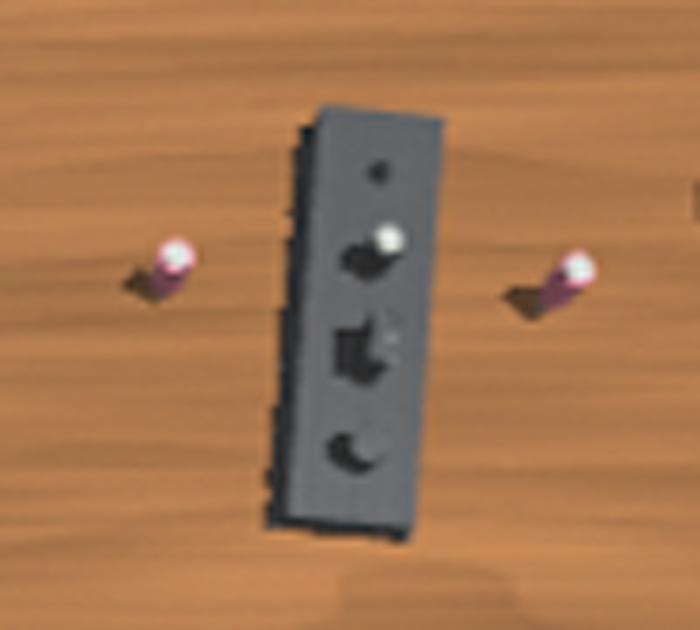

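View pics/c3.png

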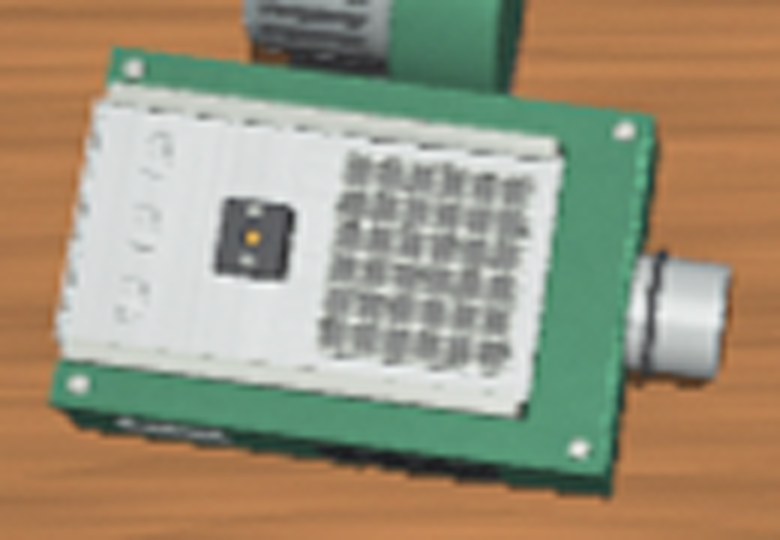

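View pics/c4.png

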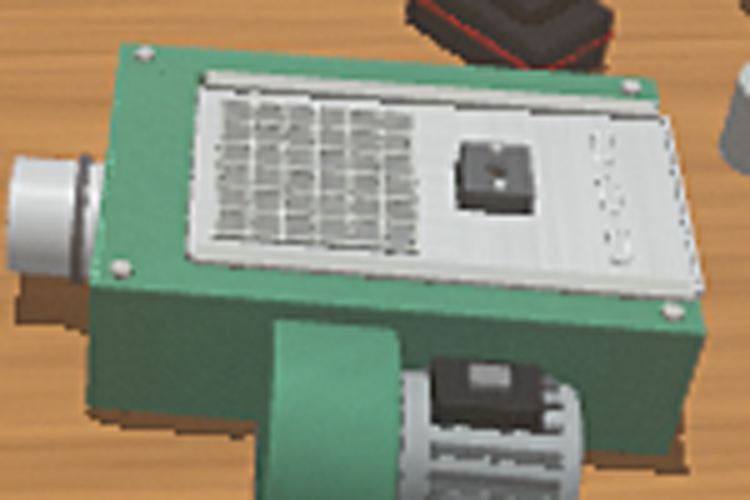

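Run:
```python
from h import *
def cloud(f):
    c=load(f);d=c['depth'];v,u=np.mgrid[0:400,0:640];p=np.stack([(u-c['cx'])/c['fx']*d,(v-c['cy'])/c['fy']*d,d,np.ones_like(d)],-1)@c['world_from_camera'].T
    return p[...,:3]
for f,b in(('top0',(375,160,410,232)),('scene0',(200,170,250,245))):
    P=cloud(f);u0,v0,u1,v1=b;Q=P[v0:v1,u0:u1].reshape(-1,3)
    m=(Q[:,2]>.044)&(Q[:,2]<.056);r=cv2.minAreaRect((Q[m,:2]*1000).astype(np.float32));print(f,'rack',m.sum(),r,np.median(Q[m,2]))
    h=Q[Q[:,2]>.062]; 
    for q in h[np.argsort(h[:,0])]: print(q)
for f,b in(('top0',(205,140,320,230)),('scene0',(320,160,460,260))):
    P=cloud(f);u0,v0,u1,v1=b;Q=P[v0:v1,u0:u1].reshape(-1,3)
    print(f,np.histogram(Q[:,2],bins=np.arange(0,.14,.004)))
    m=(Q[:,2]>.09)&(Q[:,2]<.106);r=cv2.minAreaRect((Q[m,:2]*1000).astype(np.float32));print(r)
```

```text
top0 rack 837 ((523.5779418945312, -224.89874267578125), (60.6068229675293, 200.66256713867188), 83.06526184082031) 0.0493774405154781
[0.2123 0.0047 1.6773]
[0.2123 0.0047 1.6773]
[0.2123 0.0047 1.6773]
[0.2123 0.0047 1.6773]
[0.2123 0.0047 1.6773]
[0.2123 0.0047 1.6773]
[0.2123 0.0047 1.6773]
[0.2123 0.0047 1.6773]
[ 0.4454 -0.2177  0.0902]
[ 0.4456 -0.2143  0.0676]
[ 0.4461 -0.2181  0.0635]
[ 0.4471 -0.2132  0.1011]
[ 0.4472 -0.2128  0.0793]
[ 0.4474 -0.2167  0.0984]
[ 0.4478 -0.2167  0.0745]
[ 0.4485 -0.2112  0.0921]
[ 0.4485 -0.221   0.0906]
[ 0.4488 -0.211   0.0686]
[ 0.45   -0.2093  0.0827]
[ 0.4512 -0.2108  0.0958]
[ 0.4516 -0.221   0.0915]
[ 0.4517 -0.2244  0.0908]
[ 0.4517 -0.2075  0.0714]
[ 0.4522 -0.2183  0.0882]
[ 0.4525 -0.2087  0.0878]
[ 0.4535 -0.2199  0.1005]
[ 0.4539 -0.217   0.0985]
[ 0.4543 -0.2109  0.0965]
[ 0.4544 -0.2142  0.0954]
[ 0.4545 -0.2241  0.0936]
[ 0.4552 -0.2079  0.0701]
[ 0.4552 -0.2085  0.0908]
[ 0.4569 -0.2202  0.0994]
[ 0.4571 -0.2139  0.0991]
[ 0.4572 -0.2172  0.0979]
[ 0.458  -0.2082  0.0939]
[ 0.4583 -0.2117  0.0919]
[ 0.4583 -0.2247  0.0902]
[
[... 11095 characters left out ...]
 187.09861755371094), (349.3674011230469, 249.57672119140625), 81.81645202636719)
scene0 (array([2739,  101,   40,   94,  109,   90,   93,  112,  100,  111,  121,
        180,   95,  106,   98,   94,   93,  113,  153,  182,  213,  259,
        286,  275, 1650, 3974,  645,  144,  326,  272,  283,   27,    0,
          0]), array([0.   , 0.004, 0.008, 0.012, 0.016, 0.02 , 0.024, 0.028, 0.032,
       0.036, 0.04 , 0.044, 0.048, 0.052, 0.056, 0.06 , 0.064, 0.068,
       0.072, 0.076, 0.08 , 0.084, 0.088, 0.092, 0.096, 0.1  , 0.104,
       0.108, 0.112, 0.116, 0.12 , 0.124, 0.128, 0.132, 0.136]))
((617.5587768554688, 202.97763061523438), (312.7040710449219, 314.59381103515625), 81.70418548583984)
```

Run:
```python
from h import *
def up(x,o,s): return (x+.5)/s-.5+o
t=load('top0');s=load('scene0')
def g(c,pts,o,sc,z):
    r=np.array([atz(c,up(x,o[0],sc),up(y,o[1],sc),z) for x,y in pts]); return r[:,:2]
r=g(t,[(322,107),(443,120),(410,528),(290,515)],(340,150),7,.05);print('rack top',r,r.mean(0))
print('emptyhole top',g(t,[(378,172)],(340,150),7,.05),'punch head',g(t,[(388,239)],(340,150),7,.112))
print('scene hole',g(s,[(300,369)],(170,160),6,.05),'head',g(s,[(306,195)],(170,160),6,.112))
r=g(s,[(220,412),(352,422),(452,130)],(170,160),6,.05);print('rack scene',r)
print('pink heads',g(t,[(177,256),(578,269)],(340,150),7,.092))
print('latch btn top', g(t,[(253,238)],(200,140),6,.105),'scene hole',g(s,[(496,174)],(310,160),5,.108))
print('block top c', g(t,[(225,198),(297,205),(288,281),(214,273)],(200,140),6,.110),'\nscene', g(s,[(463,141),(530,146),(534,198),(459,190)],(310,160),5,.110))
b=g(t,[(113,48),(656,117),(610,466),(50,400)],(200,140),6,.1); print('box top corners',b,b.mean(0))
b=g(s,[(122,45),(657,78),(705,332),(90,285)],(310,160),5,.1); print('box scene',b,b.mean(0))
```

```text
rack top [[ 0.6251 -0.2063]
 [ 0.6175 -0.2639]
 [ 0.4212 -0.2389]
 [ 0.4284 -0.1829]] [ 0.523 -0.223]
emptyhole top [[ 0.5926 -0.2317]] punch head [[ 0.5465 -0.2258]]
scene hole [[ 0.5948 -0.2313]] head [[ 0.5493 -0.2251]]
rack scene [[ 0.6198 -0.2622]
 [ 0.6279 -0.2043]
 [ 0.4305 -0.1801]]
pink heads [[ 0.5447 -0.1307]
 [ 0.5348 -0.3159]]
latch btn top [[0.5727 0.2667]] scene hole [[0.573 0.268]]
block top c [[0.5939 0.2812]
 [0.5892 0.2424]
 [0.5476 0.2469]
 [0.5527 0.2866]] 
scene [[0.5482 0.2554]
 [0.5536 0.29  ]
 [0.5946 0.2826]
 [0.587  0.2453]]
box top corners [[0.6818 0.3453]
 [0.6368 0.0492]
 [0.4457 0.0763]
 [0.4873 0.3751]] [0.5629 0.2114]
box scene [[0.4446 0.0817]
 [0.4866 0.379 ]
 [0.6832 0.3471]
 [0.6394 0.0511]] [0.5634 0.2147]
```

```bash
cat >> h.py <<'E'
from scipy.spatial.transform import Rotation as R
def rot(o): q=o['eef_rot']; return R.from_quat([q[1],q[2],q[3],q[0]])
def to(p=None,yd=None,quiet=False):
    "tool-frame delta to world pos p, with rotvec deg to make x down, y=yd (deg of tool y in world); translation given in CURRENT tool frame"
    o=ctrl.get_obs(); r=rot(o); 
    print('t',round(o['time_s'],3),'pos',o['eef_pos'],'F',o['wrist_force'],'open',round(o['opening'],4)); M=r.as_matrix(); print('x',M[:,0],'y',M[:,1],'z',M[:,2])
    if yd is not None:
        a=np.radians(yd); y=np.array([np.cos(a),np.sin(a),0]); x=np.array([0,0,-1.]); T=np.stack([x,y,np.cross(x,y)],1)
        print('rotvec deg',np.degrees(R.from_matrix(M.T@T).as_rotvec())); 
        if p is not None: print('shift in NEW frame mm',T.T@(np.array(p)-o['eef_pos'])*1000)
    if p is not None: print('shift now mm',M.T@(np.array(p)-o['eef_pos'])*1000)
E
python3 -c "
from h import *
to([.5478,-.2255,.22],83); to([.5478,-.2255,.22],-97)"
```

```text
t 0.1 pos [0.163  0.5509 0.2415] F [ 0.342  -0.4123 -0.585 ] open 0.9978
x [-0.0008 -0.0014 -1.    ] y [ 0.2838  0.9589 -0.0016] z [ 0.9589 -0.2838 -0.0003]
rotvec deg [-9.489  -0.0267  0.0888]
shift in NEW frame mm [  21.4664 -723.7414  476.5861]
shift now mm [  22.2729 -635.2349  589.3872]
t 0.1 pos [0.163  0.5509 0.2415] F [ 0.342  -0.4123 -0.585 ] open 0.9978
x [-0.0008 -0.0014 -1.    ] y [ 0.2838  0.9589 -0.0016] z [ 0.9589 -0.2838 -0.0003]
rotvec deg [170.5109   0.1324   0.0398]
shift in NEW frame mm [  21.4664  723.7414 -476.5861]
shift now mm [  22.2729 -635.2349  589.3872]
```

>>> drive_tool(
  increments=[
    [0, 0, 0, -9.5, 0, 0.1, 0],
    [0, -0.04, 0.026, 0, 0, 0, 0],
    [0, -0.04, 0.026, 0, 0, 0, 0],
    [0, -0.04, 0.026, 0, 0, 0, 0],
    [0, -0.04, 0.026, 0, 0, 0, 0],
    [0, -0.04, 0.026, 0, 0, 0, 0],
    [0, -0.04, 0.026, 0, 0, 0, 0],
    [0, -0.04, 0.026, 0, 0, 0, 0],
    [0, -0.04, 0.026, 0, 0, 0, 0],
    [0, -0.04, 0.026, 0, 0, 0, 0],
  ],
)

```text
time_s: 1.35
eef_pos: [0.3519, 0.1641, 0.2416]
eef_rot: [0.706, 0.044, 0.706, -0.042]
wrist_force: [0.6, 0.5, 0.4]
opening: 0.502
```

>>> drive_tool(
  increments=[
    [0, -0.04, 0.026, 0, 0, 0, 0],
    [0, -0.04, 0.026, 0, 0, 0, 0],
    [0, -0.04, 0.026, 0, 0, 0, 0],
    [0, -0.04, 0.026, 0, 0, 0, 0],
    [0, -0.04, 0.026, 0, 0, 0, 0],
    [0, -0.04, 0.026, 0, 0, 0, 0],
    [0, -0.04, 0.026, 0, 0, 0, 0],
    [0, -0.04, 0.026, 0, 0, 0, 0],
    [0, -0.02, 0.014, 0, 0, 0, 0],
  ],
)

```text
time_s: 2.48
eef_pos: [0.531, -0.2011, 0.2405]
eef_rot: [0.706, 0.044, 0.706, -0.043]
wrist_force: [0.2, -0.3, -0.0]
opening: 0.502
```

```bash
python3 -c "
from h import *
to([.5478,-.2255,.19],83)"
```

```text
t 2.475 pos [ 0.531  -0.2011  0.2405] F [ 0.1613 -0.3081 -0.0053] open 0.5018
x [-0.0004  0.0019 -1.    ] y [0.1235 0.9923 0.0018] z [ 0.9923 -0.1235 -0.0006]
rotvec deg [-0.0917 -0.0346 -0.104 ]
shift in NEW frame mm [ 50.4608 -22.1331  19.6772]
shift now mm [ 50.4087 -22.1931  19.7432]
```

>>> drive_tool(
  increments=[
    [0.02, -0.011, 0.01, 0, 0, -0.1, 0],
    [0.03, -0.011, 0.01, 0, 0, 0, 0],
    [0, 0, 0, 0, 0, 0, 0],
    [0, 0, 0, 0, 0, 0, 0],
  ],
)

```text
time_s: 2.98
eef_pos: [0.5478, -0.2229, 0.1916]
eef_rot: [0.706, 0.043, 0.706, -0.043]
wrist_force: [-0.4, -0.7, -0.1]
opening: 0.501
```

```bash
python3 -c "
from h import *
to([.5478,-.2255,.077],83)
snap('top','top1');snap('scene','scene1')
crop('top1',340,150,440,240,7,'c5');crop('scene1',170,100,310,260,5,'c6')"
```

```text
t 2.975 pos [ 0.5478 -0.2229  0.1916] F [-0.3743 -0.7498 -0.076 ] open 0.5011
x [ 0.0001  0.0002 -1.    ] y [0.1216 0.9926 0.0002] z [ 0.9926 -0.1216  0.    ]
rotvec deg [ 0.016   0.0019 -0.0115]
shift in NEW frame mm [114.6163  -2.6128   0.3582]
shift now mm [114.6158  -2.6359   0.3537]
```

View pics/c6.png

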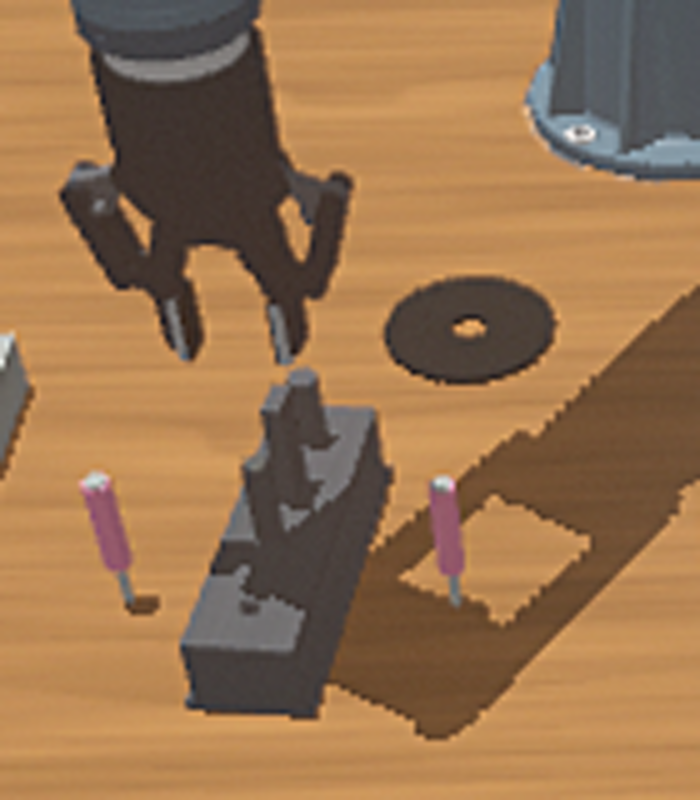

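View pics/c5.png

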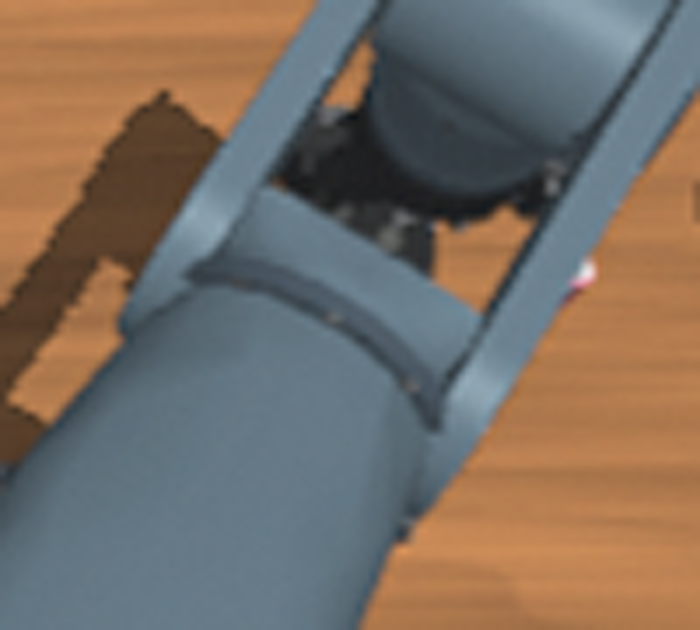

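>>> drive_tool(
  increments=[
    [0.03, -0.0026, 0.0004, 0, 0, 0, 0],
    [0.035, 0, 0, 0, 0, 0, 0],
    [0.03, 0, 0, 0, 0, 0, 0],
    [0.0196, 0, 0, 0, 0, 0, 0],
    [0, 0, 0, 0, 0, 0, 0],
    [0, 0, 0, 0, 0, 0, 0],
  ],
)

```text
time_s: 3.82
eef_pos: [0.5489, -0.2263, 0.0781]
eef_rot: [0.707, 0.043, 0.705, -0.043]
wrist_force: [-0.5, 0.9, 0.2]
opening: 0.499
```

```bash
python3 -c "
from h import *
to([.5478,-.2255,.077],83)
snap('scene','scene2')
crop('scene2',180,120,280,240,6,'c7')"
```

```text
t 3.825 pos [ 0.5489 -0.2263  0.0781] F [-0.4913  0.8602  0.2285] open 0.4993
x [ 0.0022 -0.0013 -1.    ] y [ 0.1215  0.9926 -0.0011] z [ 0.9926 -0.1215  0.0023]
rotvec deg [0.0187 0.1326 0.0603]
shift in NEW frame mm [ 1.0572  0.6616 -1.1789]
shift now mm [ 1.0538  0.6631 -1.1811]
```

View pics/c7.png

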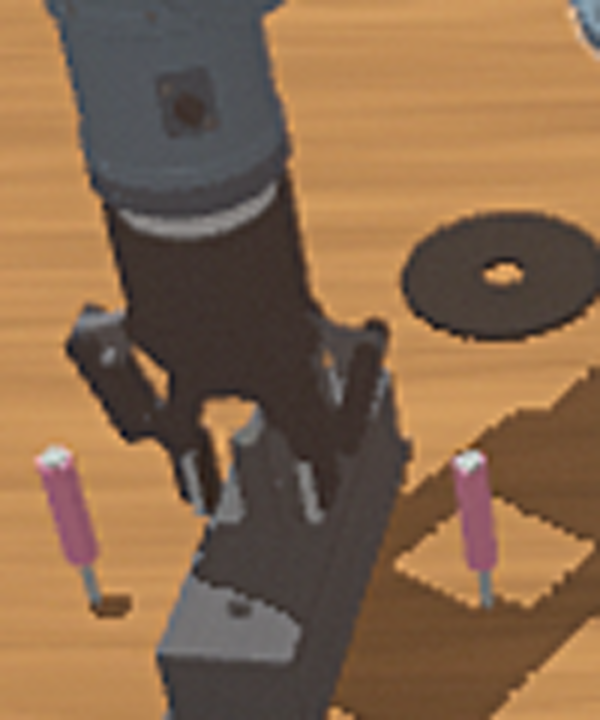

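>>> drive_tool(
  increments=[
    [0, 0, 0, 0, 0, 0, -1],
    [0, 0, 0, 0, 0, 0, -1],
    [0, 0, 0, 0, 0, 0, -1],
    [0, 0, 0, 0, 0, 0, -1],
    [0, 0, 0, 0, 0, 0, -1],
    [0, 0, 0, 0, 0, 0, -1],
  ],
)

```text
time_s: 4.62
eef_pos: [0.5485, -0.2263, 0.0776]
eef_rot: [0.706, 0.043, 0.705, -0.043]
wrist_force: [-1.6, -0.9, 5.5]
opening: 0.15
```

```bash
python3 -c "
from h import *
to([.5478,-.2255,.077],83);print(ctrl.get_obs()['torque'])
snap('scene','scene3')
crop('scene3',180,120,280,240,6,'c8')"
```

```text
t 4.625 pos [ 0.5485 -0.2263  0.0776] F [-1.6205 -0.856   5.4773] open 0.1495
x [ 0.0014 -0.0011 -1.    ] y [ 0.1217  0.9926 -0.0009] z [ 0.9926 -0.1217  0.0016]
rotvec deg [0.0114 0.0902 0.0533]
shift in NEW frame mm [ 0.5556  0.7099 -0.786 ]
shift now mm [ 0.5537  0.7105 -0.7867]
[ 0.0128  0.2495 -0.0021]
```

View pics/c8.png

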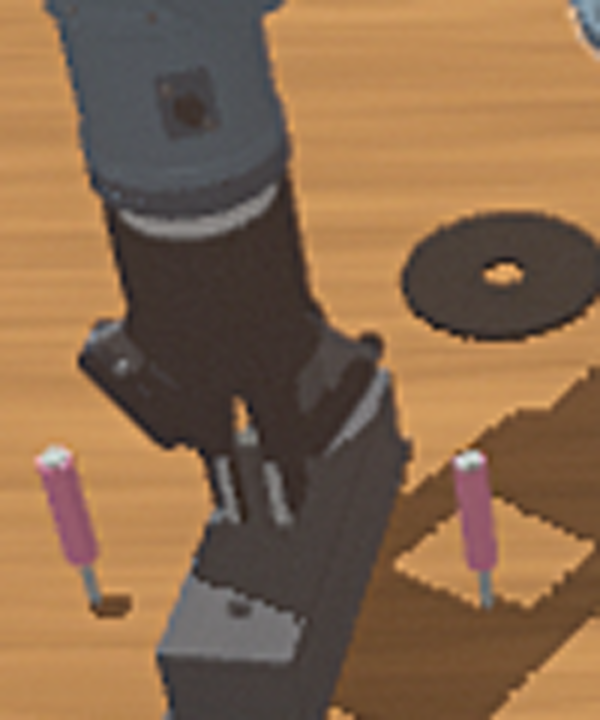

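>>> drive_tool(
  increments=[
    [0.0, 0, 0, 0, 0, 0, -1],
    [-0.005, 0, 0, 0, 0, 0, -1],
    [-0.02, 0, 0, 0, 0, 0, -1],
    [-0.03, 0, 0, 0, 0, 0, -1],
    [-0.035, 0, 0, 0, 0, 0, -1],
    [-0.03, 0, 0, 0, 0, 0, -1],
    [0, 0, 0, 0, 0, 0, -1],
    [0, 0, 0, 0, 0, 0, -1],
  ],
)

```text
time_s: 5.68
eef_pos: [0.5472, -0.2252, 0.1954]
eef_rot: [0.705, 0.044, 0.706, -0.043]
wrist_force: [-0.4, -0.1, -1.0]
opening: 0.152
```

```bash
python3 -c "
from h import *
to([.573,.2673,.2],81.8);print(ctrl.get_obs()['torque'])
snap('scene','scene4')
crop('scene4',180,80,280,200,6,'c9')"
```

```text
t 5.675 pos [ 0.5472 -0.2252  0.1954] F [-0.3655 -0.0712 -1.0393] open 0.1524
x [-0.0014  0.0013 -1.    ] y [0.1217 0.9926 0.0011] z [ 0.9926 -0.1217 -0.0016]
rotvec deg [ 1.21   -0.0905 -0.0604]
shift in NEW frame mm [ -4.6335 491.1264 -44.7007]
shift now mm [ -4.053  491.9655 -34.3266]
[ 0.0283 -0.0298  0.0217]
```

View pics/c9.png

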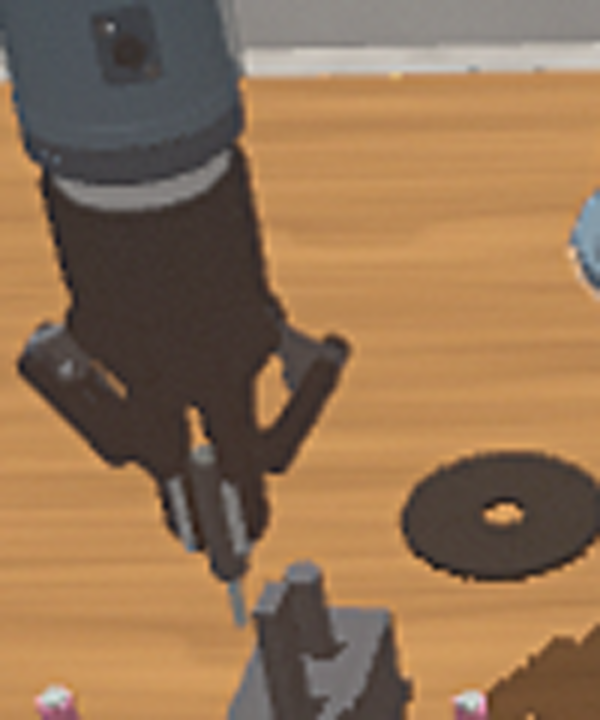

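```bash
python3 -c "
from h import *
c=load('scene4');o=ctrl.get_obs();p=o['eef_pos'];tip=p+rot(o).as_matrix()[:,0]*.0576;head=p-rot(o).as_matrix()[:,0]*.0344
print(p,tip,proj(c,tip),proj(c,head)); u,v=(241.5/6-.5+180),(628/6-.5+80);print(u,v,atz(c,u,v,tip[2]))
u,v=(204/6-.5+180),(453/6-.5+80);print(u,v,atz(c,u,v,head[2]))
"
```

```text
[ 0.547  -0.2251  0.1948] [ 0.5468 -0.225   0.1372] (np.float64(219.19943086859524), np.float64(184.10203723493441)) (np.float64(212.89966665764138), np.float64(155.0534607675017))
219.75 184.16666666666669 [ 0.5471 -0.2235  0.1372]
213.5 155.0 [ 0.5469 -0.2237  0.2292]
```

>>> drive_tool(
  increments=[
    [-0.005, 0, 0, 1.2, -0.1, 0, -1],
    [0, 0.04, -0.0035, 0, 0, 0, -1],
    [0, 0.045, -0.004, 0, 0, 0, -1],
    [0, 0.045, -0.004, 0, 0, 0, -1],
    [0, 0.045, -0.004, 0, 0, 0, -1],
    [0, 0.045, -0.004, 0, 0, 0, -1],
    [0, 0.045, -0.004, 0, 0, 0, -1],
    [0, 0.045, -0.004, 0, 0, 0, -1],
    [0, 0.045, -0.004, 0, 0, 0, -1],
    [0, 0.045, -0.004, 0, 0, 0, -1],
  ],
)

```text
time_s: 6.98
eef_pos: [0.5693, 0.1767, 0.2008]
eef_rot: [0.706, 0.051, 0.705, -0.051]
wrist_force: [0.5, -0.3, -1.5]
opening: 0.151
```

>>> drive_tool(
  increments=[
    [0, 0.045, -0.004, 0, 0, 0, -1],
    [0, 0.045, -0.005, 0, 0, 0, -1],
    [0, 0, 0, 0, 0, 0, -1],
    [0, 0, 0, 0, 0, 0, -1],
    [0, 0, 0, 0, 0, 0, -1],
  ],
)

```text
time_s: 7.6
eef_pos: [0.5737, 0.2644, 0.2012]
eef_rot: [0.706, 0.051, 0.705, -0.051]
wrist_force: [-0.1, -0.8, -0.9]
opening: 0.155
```

```bash
python3 -c "
from h import *
to([.573,.2666,.188],81.8)
c=snap('scene','scene5');snap('top','top5');o=ctrl.get_obs();tip=o['eef_pos']+rot(o).as_matrix()[:,0]*.0576;print(tip,proj(c,tip))
crop('scene5',370,130,450,230,7,'c10');crop('top5',200,140,330,230,6,'c11')"
```

```text
t 7.6 pos [0.5737 0.2644 0.2012] F [-0.1109 -0.7876 -0.862 ] open 0.155
x [ 0.0013 -0.0007 -1.    ] y [ 0.144   0.9896 -0.0005] z [ 0.9896 -0.144   0.0014]
rotvec deg [-0.0766  0.0786  0.0278]
shift in NEW frame mm [13.1573  2.0692 -0.9928]
shift now mm [13.1549  2.0742 -1.0136]
[0.574  0.2644 0.1438] (np.float64(409.75764568989916), np.float64(184.14016083510032))
```

View pics/c10.png

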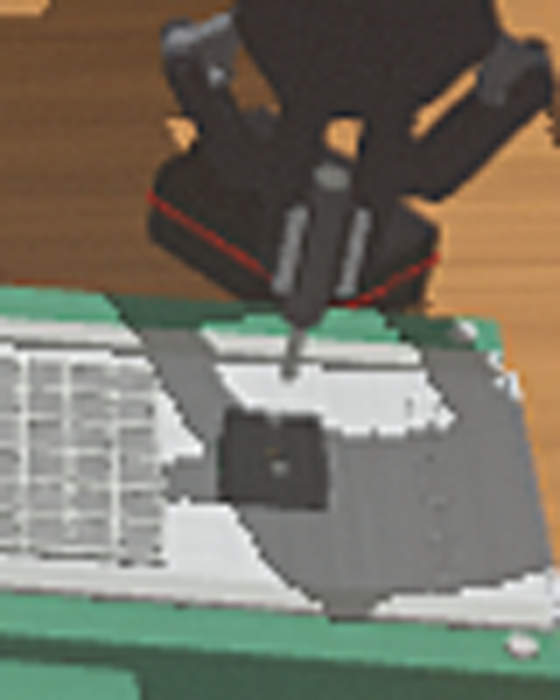

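View pics/c11.png

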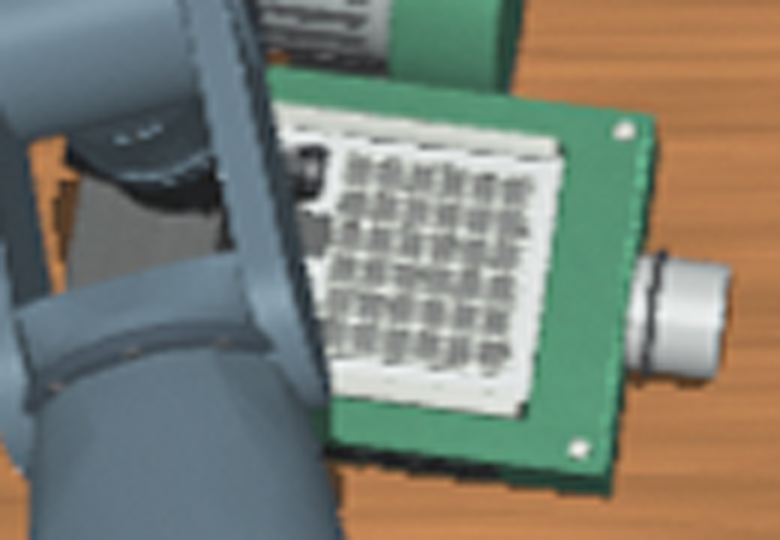

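```bash
python3 -c "
from h import *
crop('scene0',395,183,425,207,24,'c12');crop('top0',230,166,256,192,22,'c13')"
```

```text
(no output)
```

View pics/c12.png

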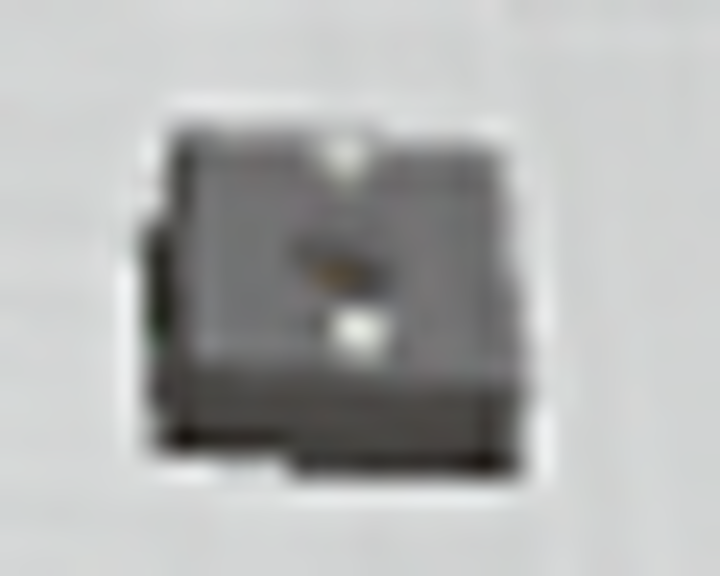

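View pics/c13.png

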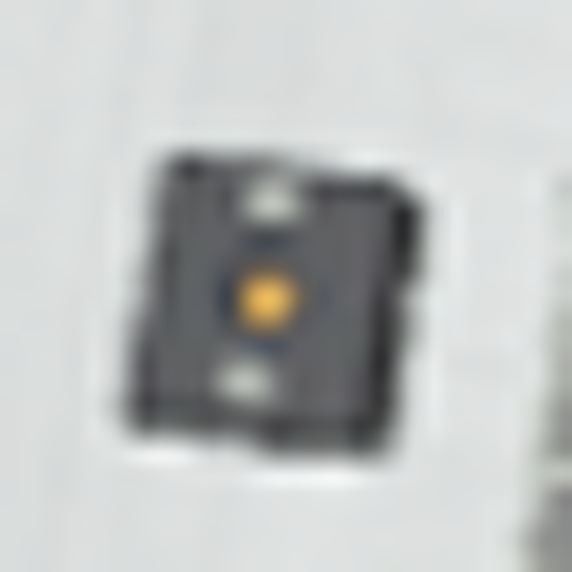

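```bash
python3 -c "
from h import *
c=load('scene0');t=load('top0')
f=lambda x,y,o,s:((x+.5)/s-.5+o[0],(y+.5)/s-.5+o[1])
S=(395,183);T=(230,166)
for z in(.107,.11,.113):
  print(z,'scene hole',atz(c,*f(340,262,S,24),z),'screws mid',(atz(c,*f(345,155,S,24),z)+atz(c,*f(358,332,S,24),z))/2)
  print('top btn',atz(t,*f(268,300,T,22),z-.007),'screws',(atz(t,*f(272,203,T,22),z)+atz(t,*f(245,380,T,22),z))/2)
for n,b in(('scene0',(402,190,415,197)),('top0',(238,174,247,185))):
  k=load(n);z=[pt(k,u,v)[2] for u in range(b[0],b[2]) for v in range(b[1],b[3]) if k['depth'][v,u]>0];print(n,np.percentile(z,[10,25,50,75,90]))
  q=[]
# slide/box surface heights for depth bias
for n,b in(('scene0',(416,185,428,200)),('top0',(222,170,232,190))):
  k=load(n);z=[pt(k,u,v)[2] for u in range(b[0],b[2]) for v in range(b[1],b[3]) if k['depth'][v,u]>0];print(n,'slide',np.median(z))
u,v=f(289,378,(370,130),7);print('tip px',u,v,atz(load('scene5'),u,v,.1438))
"
```

```text
0.107 scene hole [0.5681 0.2689 0.107 ] screws mid [0.5649 0.2709 0.107 ]
top btn [0.5741 0.2677 0.1   ] screws [0.5738 0.2679 0.107 ]
0.11 scene hole [0.5715 0.2677 0.11  ] screws mid [0.5683 0.2696 0.11  ]
top btn [0.5734 0.2672 0.103 ] screws [0.5731 0.2674 0.11  ]
0.113 scene hole [0.5748 0.2665 0.113 ] screws mid [0.5717 0.2684 0.113 ]
top btn [0.5727 0.2667 0.106 ] screws [0.5724 0.2669 0.113 ]
scene0 [0.1109 0.1125 0.1137 0.1145 0.1157]
top0 [0.1081 0.1095 0.1122 0.1147 0.1175]
scene0 slide 0.0999449251487311
top0 slide 0.09887041535434904
tip px 410.85714285714283 183.57142857142856 [0.5718 0.2677 0.1438]
```

>>> drive_tool(
  increments=[
    [0.01, 0.0017, 0.0006, 0, 0, 0, -1],
    [0.008, 0, 0, 0, 0, 0, -1],
    [0.004, 0, 0, 0, 0, 0, -1],
    [0, 0, 0, 0, 0, 0, -1],
    [0, 0, 0, 0, 0, 0, -1],
  ],
)

```text
time_s: 8.32
eef_pos: [0.5747, 0.2672, 0.1796]
eef_rot: [0.706, 0.05, 0.705, -0.05]
wrist_force: [0.1, -0.1, -0.8]
opening: 0.148
```

```bash
python3 -c "
from h import *
c=snap('scene','scene6');o=ctrl.get_obs();print(o['eef_pos'],o['wrist_force']);tip=o['eef_pos']+rot(o).as_matrix()[:,0]*.0576;print(tip,proj(c,tip))
crop('scene6',395,173,425,207,20,'c14')"
```

```text
[0.5747 0.2672 0.1798] [-0.3407  0.1907 -1.1262]
[0.5749 0.2672 0.1222] (np.float64(409.56492783025743), np.float64(190.76799281928572))
```

View pics/c14.png

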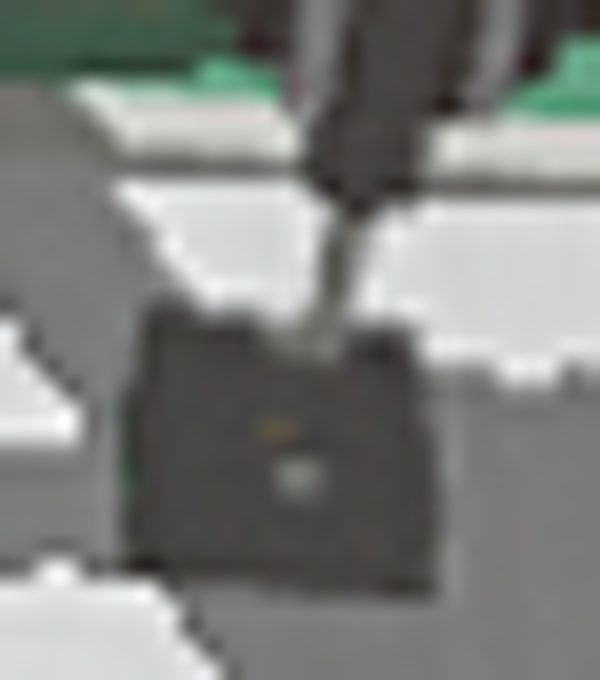

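```bash
python3 -c "
from h import *
c=load('scene6')
for z in(.109,.111,.113): 
  for uv in((408.1,194.2),(408.1,193.7)): print(z,atz(c,*uv,z))
print(proj(c,[.5738,.2668,.112]))
"
```

```text
0.109 [0.5733 0.2659 0.109 ]
0.109 [0.5713 0.2663 0.109 ]
0.111 [0.5755 0.2651 0.111 ]
0.111 [0.5736 0.2655 0.111 ]
0.113 [0.5778 0.2643 0.113 ]
0.113 [0.5758 0.2647 0.113 ]
(np.float64(408.67091068014184), np.float64(193.45957511297635))
```

>>> drive_tool(
  increments=[
    [0.004, -0.0015, 0.0, 0, 0, 0, -1],
    [0.002, 0, 0, 0, 0, 0, -1],
    [0.0015, 0, 0, 0, 0, 0, -1],
    [0.001, 0, 0, 0, 0, 0, -1],
  ],
)

```text
time_s: 8.88
eef_pos: [0.5743, 0.2657, 0.1708]
eef_rot: [0.706, 0.05, 0.705, -0.051]
wrist_force: [-0.3, -0.5, -0.6]
opening: 0.153
```

>>> drive_tool(
  increments=[
    [0.001, 0, 0, 0, 0, 0, -1],
    [0.001, 0, 0, 0, 0, 0, -1],
  ],
)

```text
time_s: 9.12
eef_pos: [0.5744, 0.2657, 0.1689]
eef_rot: [0.706, 0.05, 0.705, -0.051]
wrist_force: [0.1, 0.5, -1.4]
opening: 0.154
```

>>> drive_tool(
  increments=[
    [0.001, 0, 0, 0, 0, 0, -1],
    [0.001, 0, 0, 0, 0, 0, -1],
  ],
)

```text
time_s: 9.38
eef_pos: [0.5743, 0.2657, 0.1669]
eef_rot: [0.706, 0.05, 0.705, -0.051]
wrist_force: [0.0, -0.0, -1.3]
opening: 0.149
```

>>> drive_tool(
  increments=[
    [0.001, 0, 0, 0, 0, 0, -1],
    [0.0005, 0, 0, 0, 0, 0, -1],
    [0, 0, 0, 0, 0, 0, -1],
  ],
)

```text
time_s: 9.75
eef_pos: [0.5743, 0.2656, 0.1654]
eef_rot: [0.706, 0.05, 0.705, -0.051]
wrist_force: [-0.4, 0.3, -0.9]
opening: 0.152
```

>>> drive_tool(
  increments=[
    [0.001, 0, 0, 0, 0, 0, -1],
    [0, 0, 0, 0, 0, 0, -1],
  ],
)

```text
time_s: 10.0
eef_pos: [0.5743, 0.2657, 0.1643]
eef_rot: [0.706, 0.05, 0.705, -0.051]
wrist_force: [-0.3, -0.3, -0.7]
opening: 0.152
```

>>> drive_tool(
  increments=[
    [0.001, 0, 0, 0, 0, 0, -1],
    [0, 0, 0, 0, 0, 0, -1],
  ],
)

```text
time_s: 10.25
eef_pos: [0.5744, 0.2657, 0.1634]
eef_rot: [0.706, 0.05, 0.705, -0.051]
wrist_force: [-0.3, 0.2, -1.4]
opening: 0.157
```

>>> drive_tool(
  increments=[
    [0.001, 0, 0, 0, 0, 0, -1],
    [0, 0, 0, 0, 0, 0, -1],
  ],
)

```text
time_s: 10.5
eef_pos: [0.5745, 0.2657, 0.1629]
eef_rot: [0.706, 0.05, 0.704, -0.05]
wrist_force: [-0.5, -0.3, 2.1]
opening: 0.155
```

```bash
python3 -c "
from h import *
to([.5743,.2657,.16],81.8)
c=snap('scene','scene7')
crop('scene7',395,173,425,207,20,'c15')"
```

```text
t 10.5 pos [0.5745 0.2657 0.1629] F [-0.4528 -0.267   2.1361] open 0.1546
x [ 0.0024 -0.0002 -1.    ] y [0.1424 0.9898 0.0002] z [ 0.9898 -0.1424  0.0024]
rotvec deg [ 0.0118  0.1351 -0.0099]
shift in NEW frame mm [ 2.899  -0.0317 -0.2194]
shift now mm [ 2.8984 -0.0322 -0.2263]
```

View pics/c15.png

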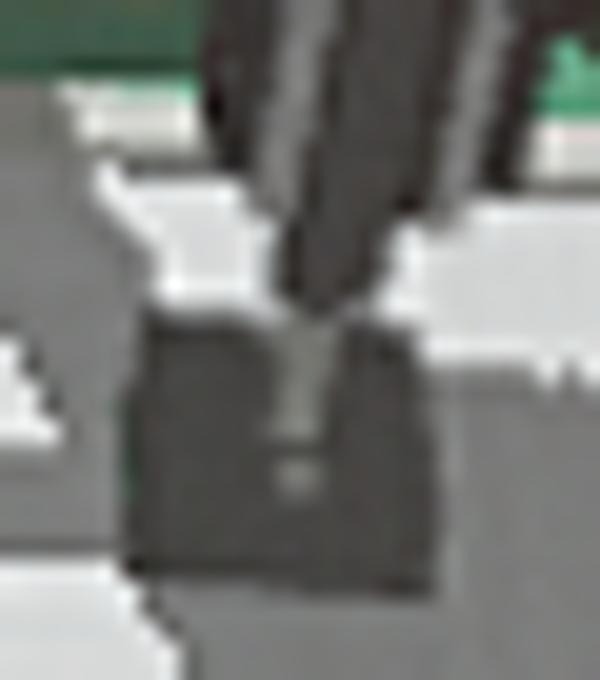

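>>> drive_tool(
  increments=[
    [0.001, 0, 0, 0, 0, 0, -1],
    [0.001, 0, 0, 0, 0, 0, -1],
    [0, 0, 0, 0, 0, 0, -1],
  ],
)

```text
time_s: 10.92
eef_pos: [0.5745, 0.2657, 0.1607]
eef_rot: [0.706, 0.051, 0.704, -0.05]
wrist_force: [-0.7, -0.8, 4.2]
opening: 0.155
```

>>> drive_tool(
  increments=[
    [0.001, 0, 0, 0, 0, 0, -1],
    [0.001, 0, 0, 0, 0, 0, -1],
    [0, 0, 0, 0, 0, 0, -1],
  ],
)

```text
time_s: 11.3
eef_pos: [0.5746, 0.2657, 0.1589]
eef_rot: [0.706, 0.051, 0.704, -0.05]
wrist_force: [-1.4, -0.1, 5.4]
opening: 0.152
```

>>> drive_tool(
  increments=[
    [0.001, 0, 0, 0, 0, 0, -1],
    [0.001, 0, 0, 0, 0, 0, -1],
    [0, 0, 0, 0, 0, 0, -1],
  ],
)

```text
time_s: 11.68
eef_pos: [0.5746, 0.2657, 0.1572]
eef_rot: [0.706, 0.051, 0.704, -0.05]
wrist_force: [-2.1, -0.1, 8.0]
opening: 0.151
```

>>> drive_tool(
  increments=[
    [0.001, 0, 0, 0, 0, 0, -1],
    [0, 0, 0, 0, 0, 0, -1],
    [0, 0, 0, 0, 0, 0, -1],
  ],
)

```text
time_s: 12.05
eef_pos: [0.5747, 0.2657, 0.1564]
eef_rot: [0.706, 0.05, 0.704, -0.05]
wrist_force: [-2.3, -0.1, 8.4]
opening: 0.156
```

>>> drive_tool(
  increments=[
    [0.0006, 0, -0.0004, 0, 0, 0, -1],
    [0, 0, 0, 0, 0, 0, -1],
    [0, 0, 0, 0, 0, 0, -1],
  ],
)

```text
time_s: 12.42
eef_pos: [0.5746, 0.2658, 0.1563]
eef_rot: [0.707, 0.051, 0.704, -0.05]
wrist_force: [-2.9, -0.5, 10.0]
opening: 0.153
```

>>> drive_tool(
  increments=[
    [0.0005, 0, 0, 0, 0, 0, -1],
    [0, 0, 0, 0, 0, 0, -1],
    [0, 0, 0, 0, 0, 0, -1],
  ],
)

```text
time_s: 12.8
eef_pos: [0.5747, 0.2658, 0.1561]
eef_rot: [0.707, 0.051, 0.704, -0.05]
wrist_force: [-3.2, -0.9, 11.8]
opening: 0.155
```

>>> drive_tool(
  increments=[
    [0, 0.0008, 0, 0, 0, 0, -1],
    [0, 0.0008, 0, 0, 0, 0, -1],
    [0, 0.001, 0, 0, 0, 0, -1],
    [0, 0.001, 0, 0, 0, 0, -1],
  ],
)

```text
time_s: 13.3
eef_pos: [0.5752, 0.269, 0.1562]
eef_rot: [0.707, 0.05, 0.704, -0.051]
wrist_force: [-3.3, -3.0, 13.4]
opening: 0.155
```

```bash
python3 -c "
from h import *
to([.5743,.2657,.16],81.8)"
```

```text
t 13.3 pos [0.5752 0.269  0.1562] F [-3.2779 -3.0301 13.4306] open 0.1549
x [ 0.0037 -0.0006 -1.    ] y [ 0.1424  0.9898 -0.0001] z [ 0.9898 -0.1424  0.0038]
rotvec deg [0.0113 0.2161 0.0061]
shift in NEW frame mm [-3.8441 -3.4339 -0.4187]
shift now mm [-3.8453 -3.4342 -0.4049]
```

>>> drive_tool(
  increments=[
    [0, 0.0015, 0, 0, 0, 0, -1],
    [0, 0.0015, 0, 0, 0, 0, -1],
    [0, 0.0015, 0, 0, 0, 0, -1],
    [0, 0.0015, 0, 0, 0, 0, -1],
  ],
)

```text
time_s: 13.8
eef_pos: [0.5761, 0.275, 0.1561]
eef_rot: [0.707, 0.05, 0.704, -0.051]
wrist_force: [-2.7, -2.5, 12.7]
opening: 0.151
```

```bash
python3 -c "
from h import *
to([.5743,.2657,.16],81.8)
c=snap('scene','scene8')
crop('scene8',340,150,470,250,6,'c16')"
```

```text
t 13.8 pos [0.5761 0.275  0.1561] F [-2.7099 -2.526  12.7102] open 0.1506
x [ 0.0038 -0.0007 -1.    ] y [ 0.1424  0.9898 -0.0002] z [ 0.9898 -0.1424  0.0038]
rotvec deg [0.0143 0.2188 0.0086]
shift in NEW frame mm [-3.8617 -9.4468 -0.4296]
shift now mm [-3.8619 -9.4473 -0.4172]
```

View pics/c16.png

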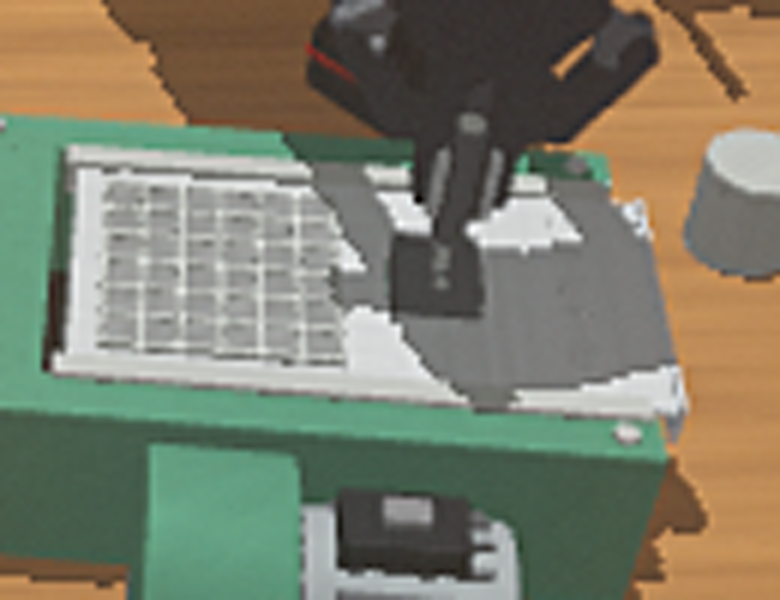

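>>> drive_tool(
  increments=[
    [0, 0.002, 0, 0, 0, 0, -1],
    [0, 0.002, 0, 0, 0, 0, -1],
    [0, 0.002, 0, 0, 0, 0, -1],
    [0, 0.002, 0, 0, 0, 0, -1],
    [0, 0.002, 0, 0, 0, 0, -1],
  ],
)

```text
time_s: 14.48
eef_pos: [0.5775, 0.2849, 0.1561]
eef_rot: [0.707, 0.05, 0.704, -0.051]
wrist_force: [-2.4, -1.8, 12.1]
opening: 0.156
```

>>> drive_tool(
  increments=[
    [0, 0.002, 0, 0, 0, 0, -1],
    [0, 0.002, 0, 0, 0, 0, -1],
    [0, 0.002, 0, 0, 0, 0, -1],
    [0, 0.002, 0, 0, 0, 0, -1],
    [0, 0.002, 0, 0, 0, 0, -1],
  ],
)

```text
time_s: 15.1
eef_pos: [0.579, 0.2948, 0.1562]
eef_rot: [0.707, 0.05, 0.704, -0.051]
wrist_force: [-2.5, -2.6, 11.7]
opening: 0.153
```

>>> drive_tool(
  increments=[
    [0, 0.002, 0, 0, 0, 0, -1],
    [0, 0.002, 0, 0, 0, 0, -1],
    [0, 0.002, 0, 0, 0, 0, -1],
    [0, 0.002, 0, 0, 0, 0, -1],
  ],
)

```text
time_s: 15.6
eef_pos: [0.5802, 0.3027, 0.1562]
eef_rot: [0.707, 0.05, 0.704, -0.051]
wrist_force: [-3.3, -3.2, 12.2]
opening: 0.155
```

```bash
python3 -c "
from h import *
to([.5747,.2658,.1561],81.8)"
```

```text
t 15.6 pos [0.5802 0.3027 0.1562] F [-3.3205 -3.1733 12.1613] open 0.1551
x [ 0.004  -0.0006 -1.    ] y [ 0.1425  0.9898 -0.    ] z [ 0.9898 -0.1425  0.0041]
rotvec deg [0.0088 0.2338 0.0005]
shift in NEW frame mm [  0.0584 -37.3162  -0.1715]
shift now mm [  0.0581 -37.3162  -0.1775]
```

>>> drive_tool(
  increments=[
    [0, 0.0015, 0, 0, 0, 0, -1],
    [0, 0.0015, 0, 0, 0, 0, -1],
    [0, 0.0015, 0, 0, 0, 0, -1],
    [0, 0.0015, 0, 0, 0, 0, -1],
  ],
)

```text
time_s: 16.1
eef_pos: [0.5811, 0.3086, 0.1562]
eef_rot: [0.707, 0.05, 0.704, -0.051]
wrist_force: [-2.2, -2.5, 11.4]
opening: 0.147
```

>>> drive_tool(
  increments=[
    [0, 0.0015, 0, 0, 0, 0, -1],
    [0, 0.0015, 0, 0, 0, 0, -1],
    [0, 0.0015, 0, 0, 0, 0, -1],
    [0, 0.0015, 0, 0, 0, 0, -1],
  ],
)

```text
time_s: 16.6
eef_pos: [0.582, 0.3146, 0.1562]
eef_rot: [0.707, 0.05, 0.704, -0.051]
wrist_force: [-2.3, -3.1, 12.2]
opening: 0.155
```

>>> drive_tool(
  increments=[
    [0, 0.0015, 0, 0, 0, 0, -1],
    [0, 0.0015, 0, 0, 0, 0, -1],
    [0, 0.0015, 0, 0, 0, 0, -1],
    [0, 0.0015, 0, 0, 0, 0, -1],
  ],
)

```text
time_s: 17.1
eef_pos: [0.5828, 0.3205, 0.1562]
eef_rot: [0.707, 0.05, 0.704, -0.051]
wrist_force: [-2.2, -2.5, 11.5]
opening: 0.152
```

```bash
python3 -c "
from h import *
to([.5747,.2658,.1561],81.8)"
```

```text
t 17.1 pos [0.5828 0.3205 0.1562] F [-2.241  -2.5414 11.4959] open 0.1517
x [ 0.0042 -0.0005 -1.    ] y [0.1425 0.9898 0.0001] z [ 0.9898 -0.1425  0.0043]
rotvec deg [ 0.0057  0.2452 -0.0044]
shift in NEW frame mm [  0.093  -55.3254  -0.2449]
shift now mm [  0.0877 -55.3254  -0.2507]
```

>>> drive_tool(
  increments=[
    [0, 0.001, 0, 0, 0, 0, -1],
    [0, 0.001, 0, 0, 0, 0, -1],
    [0, 0.001, 0, 0, 0, 0, -1],
    [0, 0.001, 0, 0, 0, 0, -1],
  ],
)

```text
time_s: 17.6
eef_pos: [0.5834, 0.3245, 0.1562]
eef_rot: [0.707, 0.05, 0.704, -0.051]
wrist_force: [-1.8, -3.4, 11.2]
opening: 0.155
```

>>> drive_tool(
  increments=[
    [0, 0.0008, 0, 0, 0, 0, -1],
    [0, 0, 0, 0, 0, 0, -1],
  ],
)

```text
time_s: 17.85
eef_pos: [0.5835, 0.3253, 0.1562]
eef_rot: [0.707, 0.05, 0.704, -0.051]
wrist_force: [-1.8, -1.7, 11.4]
opening: 0.151
```

>>> drive_tool(
  increments=[
    [0, 0.0008, 0, 0, 0, 0, -1],
    [0, 0, 0, 0, 0, 0, -1],
  ],
)

```text
time_s: 18.1
eef_pos: [0.5836, 0.3255, 0.1562]
eef_rot: [0.707, 0.05, 0.704, -0.051]
wrist_force: [-2.0, -4.5, 12.7]
opening: 0.15
```

>>> drive_tool(
  increments=[
    [0, 0.0006, 0, 0, 0, 0, -1],
    [0, 0, 0, 0, 0, 0, -1],
  ],
)

```text
time_s: 18.35
eef_pos: [0.5837, 0.3256, 0.1562]
eef_rot: [0.707, 0.05, 0.704, -0.051]
wrist_force: [-3.4, -5.8, 12.9]
opening: 0.151
```

```bash
python3 -c "
from h import *
to([.5747,.2658,.1561],81.8)"
```

```text
t 18.35 pos [0.5837 0.3256 0.1562] F [-3.3906 -5.7821 12.9136] open 0.1515
x [ 0.0037 -0.0023 -1.    ] y [ 0.1427  0.9898 -0.0018] z [ 0.9898 -0.1427  0.004 ]
rotvec deg [-0.0021  0.2277  0.1031]
shift in NEW frame mm [  0.09   -60.4994  -0.3444]
shift now mm [  0.1975 -60.4991  -0.3428]
```

>>> drive_tool(
  increments=[
    [-0.002, -0.0006, 0, 0, 0, 0, -1],
    [-0.003, 0, 0, 0, 0, 0, -1],
    [-0.004, -0.0004, 0, 0, 0, 0, -1],
    [-0.006, 0, 0, 0, 0, 0, -1],
    [-0.008, 0, 0, 0, 0, 0, -1],
    [-0.015, 0, 0, 0, 0, 0, -1],
    [-0.01, 0, 0, 0, 0, 0, -1],
    [0, 0, 0, 0, 0, 0, -1],
  ],
)

```text
time_s: 19.35
eef_pos: [0.5833, 0.3263, 0.2042]
eef_rot: [0.707, 0.051, 0.704, -0.05]
wrist_force: [-0.1, -0.3, -0.8]
opening: 0.152
```

```bash
python3 -c "
from h import *
to([.5485,-.2263,.2],83)
c=snap('scene','scene9')
crop('scene9',340,120,470,250,6,'c17')"
```

```text
t 19.35 pos [0.5833 0.3263 0.2042] F [-0.1367 -0.3102 -0.8473] open 0.1519
x [ 0.0046  0.0007 -1.    ] y [0.1423 0.9898 0.0014] z [ 0.9898 -0.1423  0.0045]
rotvec deg [-1.182   0.2573 -0.077 ]
shift in NEW frame mm [   4.1706 -552.7107   32.7833]
shift now mm [   3.6011 -551.9222   44.1607]
```

View pics/c17.png

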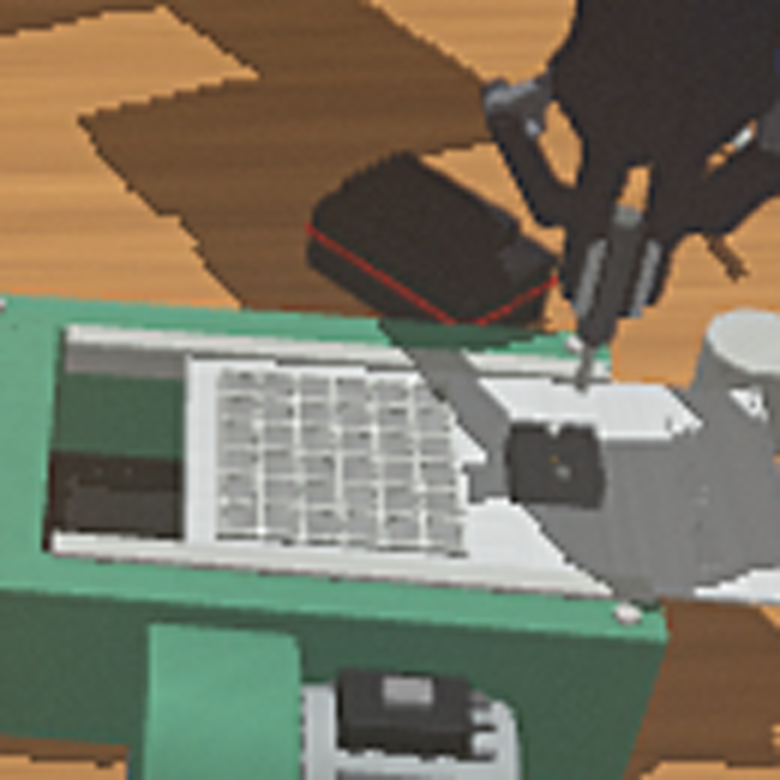

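>>> drive_tool(
  increments=[
    [0, 0, 0, -1.2, 0.25, -0.1, -1],
    [0, -0.046, 0.0027, 0, 0, 0, -1],
    [0, -0.046, 0.0027, 0, 0, 0, -1],
    [0, -0.046, 0.0027, 0, 0, 0, -1],
    [0, -0.046, 0.0027, 0, 0, 0, -1],
    [0, -0.046, 0.0027, 0, 0, 0, -1],
    [0, -0.046, 0.0027, 0, 0, 0, -1],
    [0, -0.046, 0.0027, 0, 0, 0, -1],
    [0, -0.046, 0.0027, 0, 0, 0, -1],
    [0, -0.046, 0.0027, 0, 0, 0, -1],
  ],
)

```text
time_s: 20.65
eef_pos: [0.5558, -0.0894, 0.2026]
eef_rot: [0.705, 0.042, 0.707, -0.043]
wrist_force: [0.6, 0.6, -1.3]
opening: 0.15
```

>>> drive_tool(
  increments=[
    [0, -0.046, 0.0027, 0, 0, 0, -1],
    [0, -0.046, 0.0027, 0, 0, 0, -1],
    [0, -0.046, 0.0027, 0, 0, 0, -1],
    [0, 0, 0, 0, 0, 0, -1],
    [0, 0, 0, 0, 0, 0, -1],
    [0, 0, 0, 0, 0, 0, -1],
  ],
)

```text
time_s: 21.4
eef_pos: [0.5475, -0.2246, 0.2029]
eef_rot: [0.705, 0.042, 0.707, -0.043]
wrist_force: [0.3, -0.2, -1.7]
opening: 0.155
```

```bash
python3 -c "
from h import *
to([.548,-.2258,.1954],83)
c=snap('scene','scene10');snap('top','top10')
crop('scene10',180,80,280,200,6,'c18')"
```

```text
t 21.4 pos [ 0.5475 -0.2246  0.2029] F [ 0.2999 -0.2027 -1.7219] open 0.1552
x [-0.0032 -0.0007 -1.    ] y [ 0.1201  0.9928 -0.0011] z [ 0.9928 -0.1202 -0.0031]
rotvec deg [ 0.0992 -0.1773  0.0639]
shift in NEW frame mm [ 7.527  -1.1065  0.6001]
shift now mm [ 7.5264 -1.0991  0.6215]
```

View pics/c18.png

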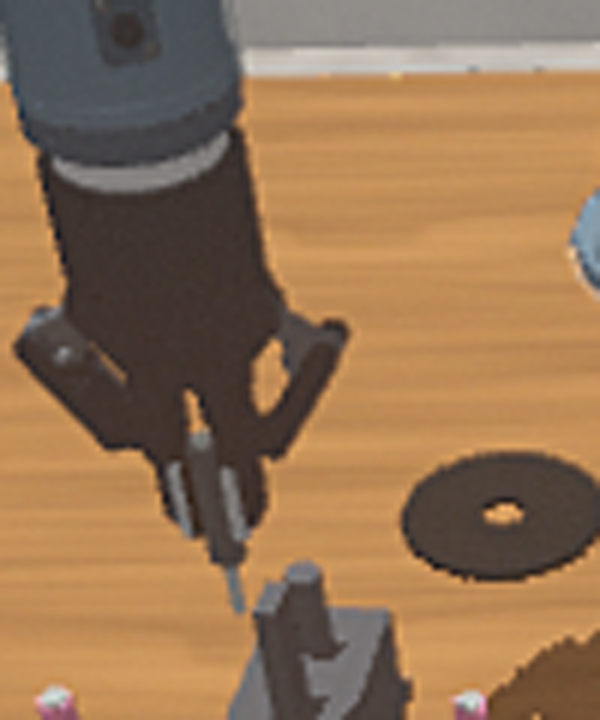

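View pics/top10.png

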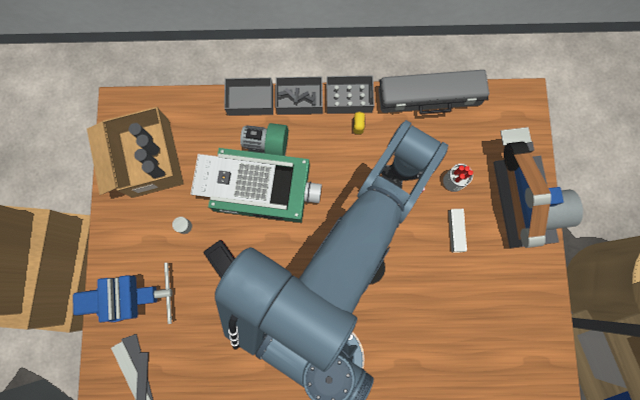

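>>> drive_tool(
  increments=[
    [0.02, -0.0006, -0.0001, 0.1, -0.1, 0, -1],
    [0.025, 0, 0, 0, 0, 0, -1],
    [0.025, 0, 0, 0, 0, 0, -1],
    [0.016, 0, 0, 0, 0, 0, -1],
    [0.005, 0, 0, 0, 0, 0, -1],
    [0, 0, 0, 0, 0, 0, -1],
    [0, 0, 0, 0, 0, 0, -1],
    [0, 0, 0, 0, 0, 0, -1],
  ],
)

```text
time_s: 22.5
eef_pos: [0.5477, -0.227, 0.1131]
eef_rot: [0.706, 0.043, 0.706, -0.045]
wrist_force: [-0.8, 0.7, -0.6]
opening: 0.153
```

```bash
python3 -c "
from h import *
to([.5485,-.2263,.0776],83)
c=snap('scene','scene11');o=ctrl.get_obs();print(o['eef_pos']+rot(o).as_matrix()[:,0]*.0576)
crop('scene11',190,140,270,240,7,'c19')"
```

```text
t 22.5 pos [ 0.5477 -0.227   0.1131] F [-0.7588  0.7294 -0.6177] open 0.1526
x [ 0.0003 -0.0025 -1.    ] y [ 0.1234  0.9923 -0.0024] z [ 0.9924 -0.1234  0.0006]
rotvec deg [-0.0912  0.0352  0.1387]
shift in NEW frame mm [35.5144  0.7893  0.7167]
shift now mm [35.5128  0.8764  0.6935]
[ 0.5476 -0.2271  0.0554]
```

View pics/c19.png

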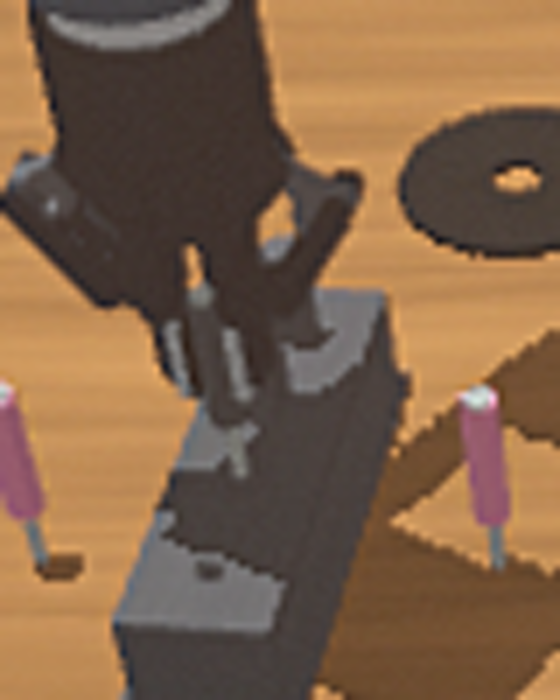

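>>> drive_tool(
  increments=[
    [0.002, 0.0008, 0.0008, -0.1, 0, 0.1, -1],
    [0.0, 0, 0, 0, 0, 0, -1],
    [0.002, 0, 0, 0, 0, 0, -1],
    [0.001, 0, 0, 0, 0, 0, -1],
  ],
)

```text
time_s: 23.05
eef_pos: [0.548, -0.2259, 0.107]
eef_rot: [0.705, 0.043, 0.706, -0.043]
wrist_force: [0.3, 0.2, -0.8]
opening: 0.149
```

```bash
python3 -c "
from h import *
to([.5485,-.2263,.0776],83);o=ctrl.get_obs();print(o['eef_pos']+rot(o).as_matrix()[:,0]*.0576)"
```

```text
t 23.05 pos [ 0.548  -0.2259  0.107 ] F [ 0.2523  0.228  -0.7632] open 0.1489
x [-0.001   0.0003 -1.    ] y [0.1217 0.9926 0.0002] z [ 0.9926 -0.1217 -0.0011]
rotvec deg [ 0.0083 -0.0611 -0.0105]
shift in NEW frame mm [29.3709 -0.3413  0.5463]
shift now mm [29.3703 -0.3467  0.5776]
[ 0.5479 -0.2259  0.0494]
```

>>> drive_tool(
  increments=[
    [0.001, -0.0002, 0.0004, 0, 0, 0, -1],
    [0.0015, 0, 0, 0, 0, 0, -1],
    [0.0015, 0, 0, 0, 0, 0, -1],
  ],
)

```text
time_s: 23.42
eef_pos: [0.5485, -0.2262, 0.1031]
eef_rot: [0.706, 0.043, 0.706, -0.043]
wrist_force: [-1.0, 0.2, -1.2]
opening: 0.153
```

>>> drive_tool(
  increments=[
    [0.0015, 0, 0, 0, 0, 0, -1],
    [0.0015, 0, 0, 0, 0, 0, -1],
    [0, 0, 0, 0, 0, 0, -1],
  ],
)

```text
time_s: 23.8
eef_pos: [0.5485, -0.2263, 0.1001]
eef_rot: [0.706, 0.043, 0.706, -0.043]
wrist_force: [0.1, -1.5, -1.0]
opening: 0.154
```

```bash
python3 -c "
from h import *
to([.5485,-.2263,.0776],83)
c=snap('scene','scene12')
crop('scene12',190,140,270,240,7,'c20')"
```

```text
t 23.8 pos [ 0.5485 -0.2263  0.1001] F [ 0.1134 -1.4999 -1.0395] open 0.1544
x [-0.0008 -0.0001 -1.    ] y [ 0.1217  0.9926 -0.0001] z [ 0.9926 -0.1217 -0.0008]
rotvec deg [ 0.0096 -0.0443  0.0085]
shift in NEW frame mm [22.5167  0.0235  0.0333]
shift now mm [22.5167  0.0268  0.0507]
```

View pics/c20.png

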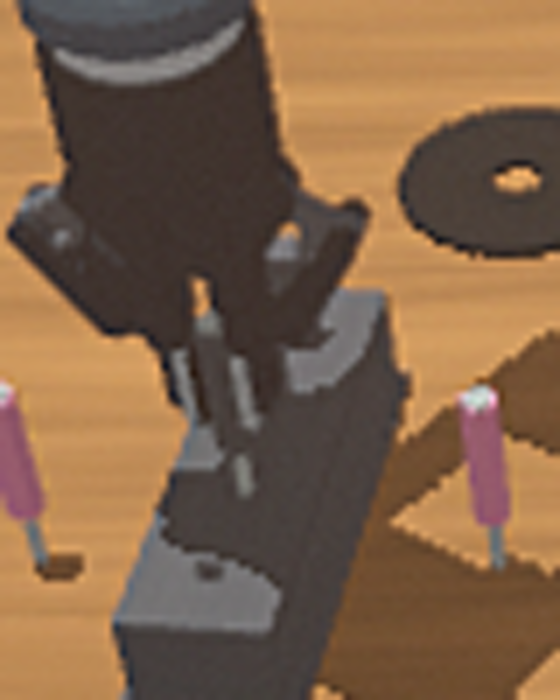

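>>> drive_tool(
  increments=[
    [0.004, 0, 0, 0, 0, 0, -1],
    [0.004, 0, 0, 0, 0, 0, -1],
    [0.004, 0, 0, 0, 0, 0, -1],
    [0, 0, 0, 0, 0, 0, -1],
  ],
)

```text
time_s: 24.35
eef_pos: [0.5482, -0.2263, 0.0877]
eef_rot: [0.705, 0.043, 0.706, -0.043]
wrist_force: [-0.4, -1.3, -1.9]
opening: 0.155
```

>>> drive_tool(
  increments=[
    [0.003, 0, 0, 0, 0, 0, -1],
    [0.003, 0, 0, 0, 0, 0, -1],
    [0.002, 0, 0, 0, 0, 0, -1],
    [0, 0, 0, 0, 0, 0, -1],
  ],
)

```text
time_s: 24.85
eef_pos: [0.5484, -0.2263, 0.08]
eef_rot: [0.705, 0.043, 0.706, -0.043]
wrist_force: [0.8, -2.9, -1.8]
opening: 0.156
```

>>> drive_tool(
  increments=[
    [0.001, 0, 0, 0, 0, 0, -1],
    [0, 0, 0, 0, 0, 0, -1],
  ],
)

```text
time_s: 25.1
eef_pos: [0.5485, -0.2263, 0.0793]
eef_rot: [0.706, 0.043, 0.706, -0.043]
wrist_force: [0.5, -1.3, -0.4]
opening: 0.156
```

>>> drive_tool(
  increments=[
    [0.001, 0, 0, 0, 0, 0, -1],
    [0, 0, 0, 0, 0, 0, -1],
  ],
)

```text
time_s: 25.35
eef_pos: [0.5486, -0.2263, 0.0782]
eef_rot: [0.706, 0.043, 0.706, -0.043]
wrist_force: [0.7, -2.4, 0.6]
opening: 0.153
```

>>> drive_tool(
  increments=[
    [0.001, 0, 0, 0, 0, 0, -1],
    [0, 0, 0, 0, 0, 0, -1],
  ],
)

```text
time_s: 25.6
eef_pos: [0.5486, -0.2263, 0.0776]
eef_rot: [0.706, 0.043, 0.706, -0.043]
wrist_force: [-1.9, -1.9, 3.5]
opening: 0.153
```

Seated (shoulder at the same height as at the pick, force rising). Release gently to half-open.

>>> drive_tool(
  increments=[
    [0, 0, 0, 0, 0, 0, -0.5],
    [0, 0, 0, 0, 0, 0, -0.2],
    [0, 0, 0, 0, 0, 0, 0],
    [0, 0, 0, 0, 0, 0, 0],
    [0, 0, 0, 0, 0, 0, 0],
  ],
)

```text
time_s: 26.22
eef_pos: [0.5485, -0.2262, 0.0772]
eef_rot: [0.706, 0.043, 0.706, -0.043]
wrist_force: [0.1, -0.5, 1.1]
opening: 0.5
```

```bash
python3 -c "
from h import *
to([.5485,-.2263,.2],83)
c=snap('scene','scene13')
crop('scene13',190,140,270,240,7,'c21')"
```

```text
t 26.225 pos [ 0.5485 -0.2262  0.0772] F [ 0.0924 -0.5403  1.1242] open 0.4999
x [-0.0008  0.0002 -1.    ] y [0.1217 0.9926 0.0001] z [ 0.9926 -0.1217 -0.0008]
rotvec deg [ 0.0098 -0.047  -0.0043]
shift in NEW frame mm [-122.8199   -0.1164    0.063 ]
shift now mm [-122.8199   -0.1072   -0.0377]
```

View pics/c21.png

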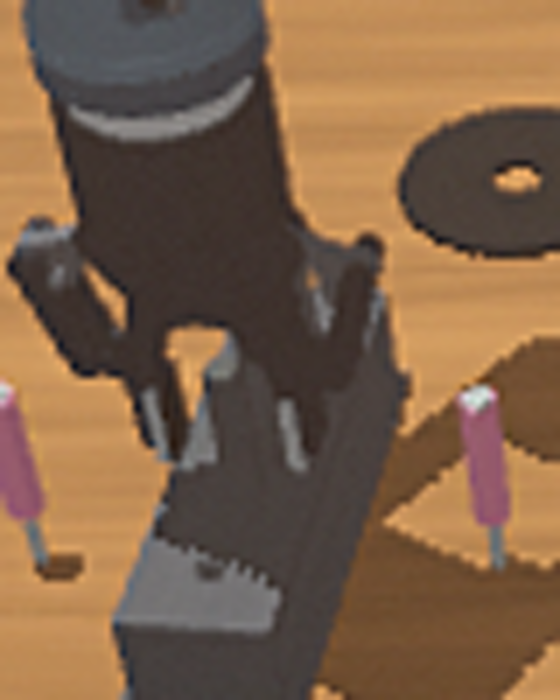

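Punch stands free. Retreat up and aside toward the robot so that both cameras can check.

>>> drive_tool(
  increments=[
    [-0.01, 0, 0, 0, 0, 0, 0],
    [-0.025, 0, 0, 0, 0, 0, 0],
    [-0.04, 0, 0, 0, 0, 0, 0],
    [-0.05, 0, 0, 0, 0, 0, 0],
    [-0.05, 0, 0, 0, 0, 0, 0],
    [0, 0.04, -0.02, 0, 0, 0, 0],
    [0, 0.05, -0.03, 0, 0, 0, 0],
    [0, 0.05, -0.03, 0, 0, 0, 0],
    [0, 0.05, -0.03, 0, 0, 0, 0],
    [0, 0, 0, 0, 0, 0, 0],
  ],
)

```text
time_s: 27.52
eef_pos: [0.4611, -0.0212, 0.2531]
eef_rot: [0.706, 0.042, 0.706, -0.041]
wrist_force: [-0.2, -0.7, -0.6]
opening: 0.493
```

```bash
python3 -c "
from h import *
print(ctrl.get_obs()['eef_pos'])
snap('scene','scene14');snap('top','top14')
a=cv2.imread('pics/scene14.png')[155:255,170:290];b=cv2.imread('pics/scene14.png')[155:255,310:490]
t=cv2.imread('pics/top14.png')[140:240,180:440]
f=lambda i,s:cv2.resize(i,None,fx=s,fy=s,interpolation=cv2.INTER_CUBIC)
cv2.imwrite('pics/c22.png',f(a,6));cv2.imwrite('pics/c23.png',f(b,4));cv2.imwrite('pics/c24.png',f(t,3))"
```

```text
[ 0.4611 -0.0212  0.2531]
```

View pics/c22.png

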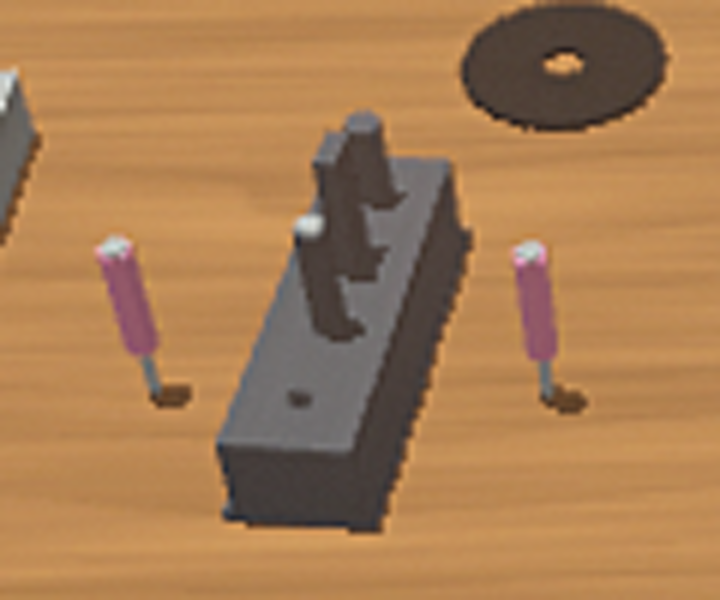

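View pics/c23.png

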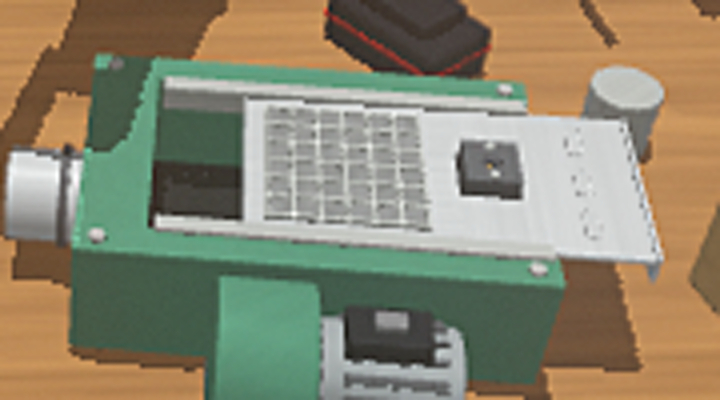

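View pics/c24.png

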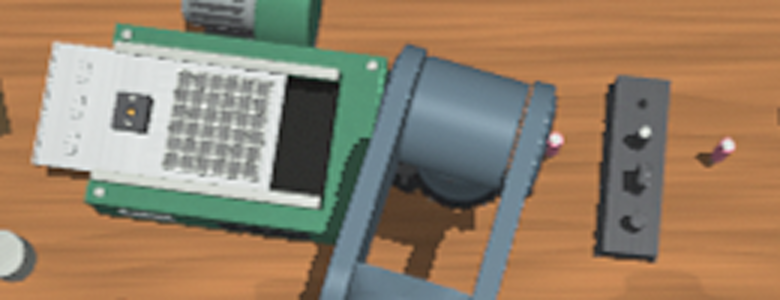

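```bash
python3 -c "
from h import *
t=load('top14');crop('top14',210,164,238,190,22,'c25')
def btn(f):
  im=cv2.imread(f'pics/{f}.png')[165:190,205:255].astype(int);m=(im[...,2]-im[...,0])>50;v,u=np.nonzero(m);w=(im[...,2]-im[...,0])[m];return 205+np.average(u,weights=w),165+np.average(v,weights=w)
a=atz(t,*btn('top0'),.105);b=atz(t,*btn('top14'),.105);print(btn('top0'),btn('top14'),a,b,np.linalg.norm(b-a)); hand_in()"
```

```text
(np.float64(208.94724180373728), np.float64(175.71987244041625)) (np.float64(223.12266666666667), np.float64(176.82133333333334)) [0.5865 0.373  0.105 ] [0.5819 0.327  0.105 ] 0.04615442901297807
the job is handed in; nothing more can be done
```

The job is done and handed in at about 27.6 s of the 72 s allowed. The filter slide is out at its stop, and the pin punch is back in the hole it came from.

- **Pressing the button:** I took the steel punch from the third hole and lowered it into the latch hole by feel. It met the button with almost no side force and bottomed at about 11–13 N.
- **Pushing the slide:** I kept the button down and pushed the slide out until it met its stop. The tool had then moved 60.5 mm. The readings at the end of each move never exceeded about 15 N in total, below the 25 N limit.
- **Returning the punch:** I lowered it until its shoulder rested on the rack at the same height as when I picked it up, then released it and moved clear.

**Last checks:**
- **Pictures:** Both cameras show the slide out, the brass button visible again in the block, and the punch upright in its own hole. The other rack tools and the pink punches are where they were.
- **Failed check:** My final script gave only 46 mm of slide travel. Its colour mask for the first picture had very likely picked up wood as well, since it put the button about 33 pixels from where I had read it. Against that earlier reading, the travel is about 60.5 mm, which agrees with the tool's own reading.
- **Not tested:** I did not push back on the slide to confirm the lock. I judged it from the travel and the visible button.

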